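Latch the dough moulder's service hatch

ROBOT

A 6-joint arm with a two-finger parallel gripper is mounted at the origin on the work surface. World frame = base frame: x ahead of the robot, y to its left, z up, the work surface at z = 0. Lengths are in m, angles in degrees, forces in N, time in s.
With the tool pointing down it reaches from about 0.4 to 0.825 m from the base axis. Payload 7 kg.
Tool frame: the origin (TCP) lies at the very end of the fingers, on their centre line; the grasp point (between the pads) lies 19 mm behind it (grasp_offset is the x of the grasp point in the tool frame, in m); x points along the fingers, y is the direction in which the jaws open and shut, and the axes are right-handed (so a half turn about x gives the same grasp; the last joint's range is limited). The gripper opens to 88 mm and grips with 3 to 60 N. Pads are 19 mm wide; open, the fingers measure 130 mm over their backs; the gripper's body (78 mm by 193 mm) begins 47 mm behind the grasp point.
Start: joints at [88.356, 20.546, 0.682, 0, -70.136, -16.507], TCP at [0.21, 0.641, 0.197] pointing down, gripper open.
Joint ranges: [-176.03, 176.03], [-82.01, 121.73], [-58.28, 71.71], [-173.87, 95.51], [-174.79, -0.11], [-173.66, 173.66]. Speed limits (degrees/s): [136.94, 136.94, 172.46, 180, 180, 180].

INTERFACE

Orientations are given as [roll, pitch, yaw] about the fixed x, y, z axes, in that order (R = Rz(yaw) Ry(pitch) Rx(roll)).
In Python, from plant import get_obs, snapshot, close_job, grasp_offset gives the robot as it stands.
- The arm moves only by the tool carry_out, never from a script. Its argument "series" is a list that holds one entry, the list of rows, each a list of 6 numbers: the shift along the tool's x, y, z in mm, then the turn, a rotation vector about the tool's x, y, z in degrees. A call has 1 to 10 rows; each row is the pose to reach, as a shift and turn from the pose commanded when the call began, along the tool's axes at that moment; what a row does not reach only later rows make up. A row lasts 1/8 s, in which the tool goes at most 62.5 mm and 10.7 degrees, less where a joint would pass 70% of its speed; a pose out of reach is approached as far as the arm can. A call with a gripper value outside its range is refused whole. "hand" is the gripper's target within -1 to 1 (shut at 1, half-way at 0, fully open at -1), set as the call begins (left out, the last holds). The fingers move at their own pace and stop on an object; the grip force is fixed at half the most. Time passes only in rows, so rows that repeat a pose let the fingers close. It gives the time, the measured TCP pose, the force and the opening at its end, in the units of the state.
- get_obs(): the state, without advancing time (a new reading comes with each control period).
- snapshot(name): name is "side" or "top" or "wrist"; returns a dict with "color" (400x640x3 uint8, red, green, blue), "fx", "fy", "cx", "cy" (pixels), "eye" and "attitude" of the camera in the world. Camera axes: x right, y down, z forward; pixel columns grow to the right and rows downward; lengths in m; the calibration is good to about 2 mm. A picture is of the moment at which its call begins. There is no depth.
- close_job(): hands the job in, once; it reports no verdict.
The state is a dict: "clock": time; "joint_pos": joint angles; "qvel": joint speeds; "tau": joint torques, N m; "tool_pos": TCP position; "orientation": TCP orientation; "force": force on the tool from outside, world axes, zero at the start; "moment": the same for the moment, N m; "opening": finger opening in m.
Only numpy, scipy, OpenCV 4.12 (cv2) and the standard library are available. Lean on these libraries where they do the work, as an engineer would, in place of code of your own. Each camera call takes 0.05 s, during which the arm holds its last target.

TASK

Shut the open service hatch of the dough moulder and latch it: swing it down with its tongue clear, press it against its springy seal until it meets the frame, and while it is pressed down turn the wing knob a quarter turn clockwise to its stop, so that the hidden tongue swings under the frame edge and holds the hatch down once you let go. Go by feel: press firmly but gently, never ramming the hatch or its tongue against the frame edge, and do not disturb the things lying around.

Things in the scene. Friction and masses are not known exactly. Their poses are not given: they have to be found in the camera images.
- moulder: Bench machine of bare metal, 405 x 290 mm, fixed. Origin on the bench; +z up, -x its front (towards the robot), +y its left. An open box 86 mm high takes x -137 to 113 mm, y -145 to 145 mm, and is covered by the hatch; behind it a roller head 186 mm high (240 mm with its rollers) stands at x 113 to 273 mm.
- frame_edge (a point): Nominal middle of the top of the frame edge, a steel bar inside the box's front wall: 28 mm in the moulder's x, 150 mm in y, 16 mm thick; nominal top at moulder z 100 mm. It is set by hand up to 8 mm higher or lower than this point, which is not measured: feel for it. The hatch, fully pressed down, rests on it.
- seal_mid (a point): Middle between two rubber spring pads (the seal) at y -115 and 115 mm in the box's front corners, at their tops before they are pressed. They lift an unlatched hatch 22 mm above the nominal height. They push with 4.5 N in all when the hatch reaches them, plus 0.12 N per mm.
- hatch (a joint): Angle of the hatch, rad: 0 = level (nominally shut), positive = front edge up. Hinge line along the moulder's y at x 100 mm, z 100 mm. Stiff hinge: stays where it is left, takes up to 4 N at the front edge to move. It rests loose on the seal at about 0.11; latched, it lies between -0.04 and 0.055.
- hatch_hinge (a point): On the hinge line, mid-width. Turns with the hatch: x points along the plate away from its front edge, y along the hinge, z square out of the plate; the plate's underside is at z 0, its top face at z 5 mm.
- hatch_edge (a point): Middle of the front edge of the hatch, on its top face, 235 mm from the hinge line. The hatch is a flat steel plate 232 x 276 x 5 mm, bare but for the knob. Turns with the hatch (axes as hatch_hinge).
- knob (a joint): Turn of the wing knob, rad, clockwise from above positive. 0 = wing along the hatch's front edge, tongue clear; 1.6 = end stop, wing and tongue square to the front edge. From about 0.6 the tongue meets the frame edge: pressed down far enough it passes under, otherwise it jams on it. Turns stiffly (0.05 N m).
- knob_grip (a point): On the knob's axis at mid-height of its wing: 21 mm above the plate's top, on its mid-line, 166 mm from the hinge. Black wing 54 mm long, 12 thick, 30 high, on a disc 54 mm across, 6 thick, that turns with it; fingertips may push on the disc. Axes: y along the wing, x across, z out of the plate. Pressing here takes 8 to 11 N to meet the frame edge, then rises several N per mm; 14 to 18 N is right.
- tongue_tip (a point): Tip of the hidden steel tongue, middle of its top face, under the plate and fixed to the knob: 42 mm from the knob's axis to knob_grip's -y, 14 mm wide, 6 mm thick, top 17.5 mm below the plate's underside. With the hatch resting on the 16 mm frame edge it passes 1.5 mm under it. Tongue and hatch must never load the frame edge with more than 18 N.
- basket_mid (a point): Bystander: light wooden bowl-shaped proofing basket, 170 mm across, 70 mm high; point at its centre. Leave alone.
- scraper_mid (a point): Bystander: steel bench scraper with wooden grip, 130 mm wide, 25 mm high, lying; point at its centre. Leave alone.
- jar_mid (a point): Bystander: glass jar with metal cap, 80 mm across, 110 mm high; point at its centre. Leave alone.

How it is judged:
By the outcome, as a careful person would: the job done as asked, in the order asked, and still so for the second after the job is handed in, with the robot touching nothing.
It also fails if it takes over 69 s, if anything falls off the work surface, if the arm or the gripper's body presses on something with over 40 N, if the wrist force passes 120 N, or if a joint passes its speed limit or range.

## Working session

There is one attempt and no reset: what is moved stays moved. The work goes in short steps, Python scripts to look and compute and a tool call to move; the robot and the scene stay as the last step left them, time stands still between calls to the robot, and variables do not carry over. Pictures are saved under pics/ and viewed, and the job is handed in when it is done.

Besides the shell and the picture viewer there is one more tool, called after "Request:" by a JSON object that holds its "api" and its "payload". carry_out: Moves the arm, as the interface text tells. Its arguments: {"type":"object","properties":{"series":{"type":"array","items":{"type":"array","items":{"type":"array","items":{"type":"number"}}}},"hand":{"type":"number"}},"required":["series"]}

```bash
ls; mkdir -p pics; python3 - <<'E'
from plant import *
import cv2
print(get_obs(), grasp_offset)
for n in ["side","top","wrist"]:
    s=snapshot(n); cv2.imwrite(f"pics/{n}0.png",s["color"][:,:,::-1]); print(n,{k:v for k,v in s.items() if k!="color"})
E
```

```text
pics
{'clock': 0.0, 'joint_pos': array([ 8.83541763e+01,  2.05924834e+01,  6.34457509e-01, -2.01473027e-02,
       -7.01374748e+01, -1.65071445e+01]), 'qvel': array([-0.06372475,  0.02214223,  0.01065226,  0.05253649,  0.0066957 ,
       -0.03712002]), 'tau': array([ 7.31876244e-04, -5.82722676e+01,  2.93048984e+01,  6.99690118e+00,
        7.00510878e-03, -1.74358020e-04]), 'tool_pos': array([0.21015842, 0.64087687, 0.19561603]), 'orientation': array([  95.29129139,   89.90263875, -102.86853799]), 'force': array([ 0.67884633, -0.11189126, -0.97611533]), 'moment': array([-0.02155225, -0.00943828, -0.0182758 ]), 'opening': 0.08762895134070778} -0.0188
side {'fx': 409.55506032011465, 'fy': 409.55506032011465, 'cx': 312.29650399473303, 'cy': 204.4831437257173, 'eye': array([ 0.48221184, -1.18438845,  0.86264731]), 'attitude': array([-123.02265356,   -1.30015343,   -0.74329047])}
top {'fx': 424.7245942221594, 'fy': 424.7245942221594, 'cx': 312.0920404277088, 'cy': 201.6458487278112, 'eye': array([0.3670854 , 0.00241919, 1.31307065]), 'attitude': array([-171.85774421,   -0.83129188,  -89.15866923])}
wrist {'fx': 299.38890092105163, 'fy': 299.38890092105163, 'cx': 317.034082647129, 'cy': 200.25276974872614, 'eye': array([0.27715492, 0.6192399 , 0.38217967]), 'attitude': array([ 1.64594046e+02, -1.09178111e-01, -1.08147051e+02])}
```

View pics/side0.png

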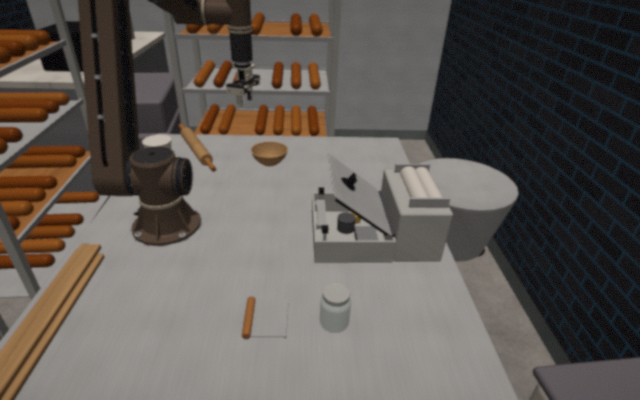

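View pics/top0.png

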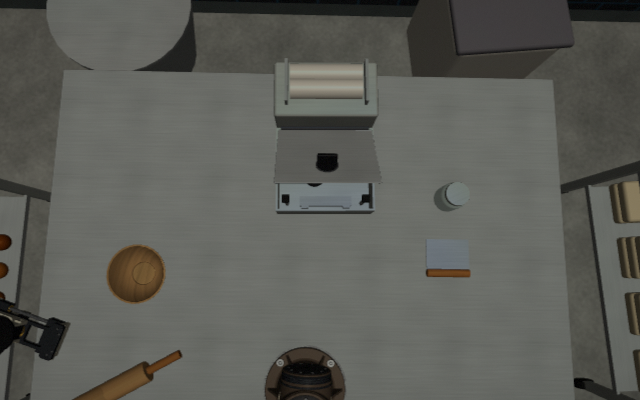

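View pics/wrist0.png

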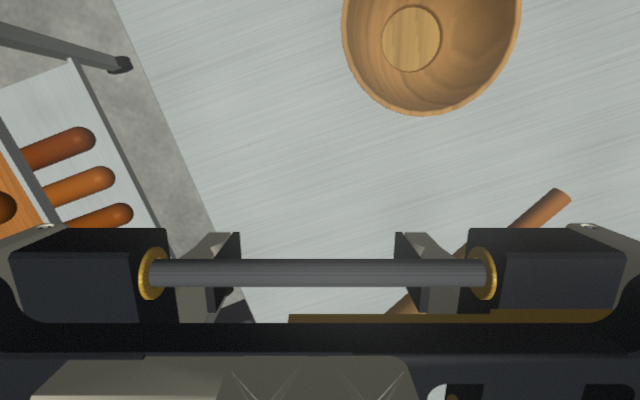

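```bash
python3 - <<'E'
import cv2
a=cv2.imread("pics/top0.png")[50:225,255:400]; cv2.imwrite("pics/topz.png",cv2.resize(a,None,fx=3.4,fy=3.4,interpolation=cv2.INTER_CUBIC))
a=cv2.imread("pics/side0.png")[145:270,300:460]; cv2.imwrite("pics/sidez.png",cv2.resize(a,None,fx=4.5,fy=4.5,interpolation=cv2.INTER_CUBIC))
E
```

```text
(no output)
```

View pics/topz.png

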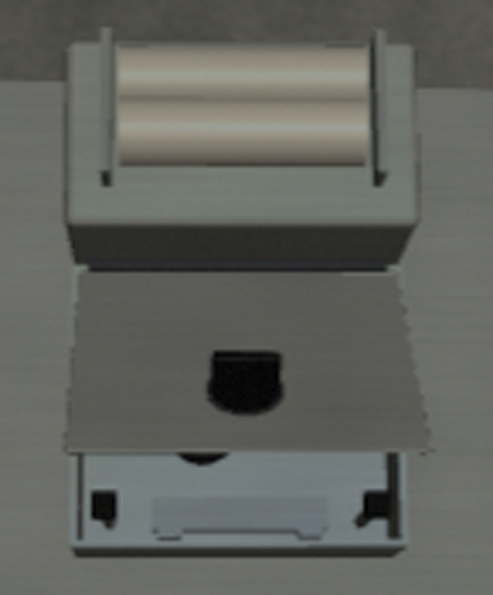

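View pics/sidez.png

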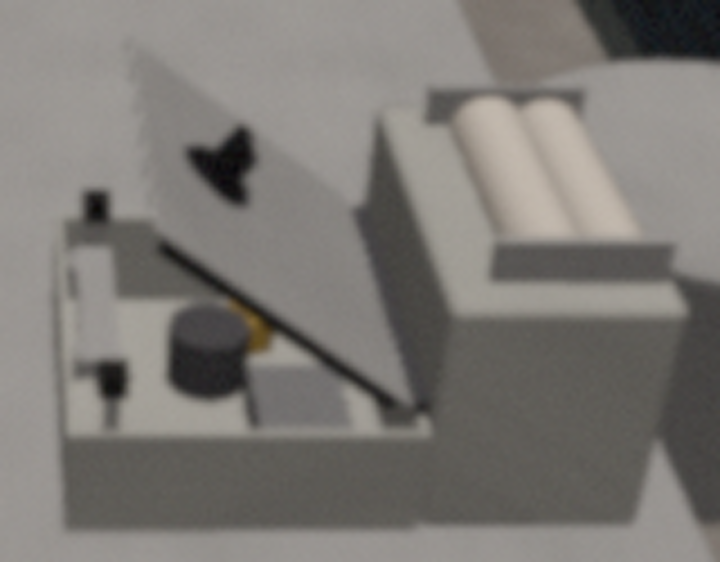

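```bash
cat > h.py <<'E'
import numpy as np
from scipy.spatial.transform import Rotation as Ro
from scipy.optimize import least_squares
C={'side':dict(f=409.55506,c=(312.2965,204.48314),eye=np.array([0.48221184,-1.18438845,0.86264731]),a=[-123.02265356,-1.30015343,-0.74329047]),
'top':dict(f=424.7245942,c=(312.0920404,201.6458487),eye=np.array([0.3670854,0.00241919,1.31307065]),a=[-171.85774421,-0.83129188,-89.15866923])}
def proj(cam,P):
    if isinstance(cam,str): cam=C[cam]
    R=Ro.from_euler('xyz',cam['a'],degrees=True).as_matrix()
    p=(np.atleast_2d(P)-cam['eye'])@R
    return p[:,:2]/p[:,2:]*cam['f']+np.array(cam['c'])
def M(p,pt):  # moulder->world
    c,s=np.cos(p[2]),np.sin(p[2]); pt=np.atleast_2d(pt)
    return np.c_[p[0]+c*pt[:,0]-s*pt[:,1],p[1]+s*pt[:,0]+c*pt[:,1],pt[:,2]]
def H(th,pt): # hatch -> moulder
    pt=np.atleast_2d(pt);c,s=np.cos(th),np.sin(th)
    # x along plate away from the front; front up positive
    return np.c_[.1+c*pt[:,0]+s*pt[:,2],pt[:,1],.1-s*pt[:,0]+c*pt[:,2]]
E
python3 - <<'E'
from h import *
mt=[(-137,145,86,276.2,210.9),(-137,-145,86,374.1,210.9),(113,145,186,275,115.3),(113,-145,186,377.9,114.7),(273,145,186,275.6,63.2),(273,-145,186,376.2,63.2)]
ms=[(-137,-145,0,314.7,262.1),(-137,-145,86,314.4,241.9),(273,-145,0,440.9,261),(113,-145,186,400.7,215.4),(273,-145,186,452.2,213.9)]
ht=[(-235,138,5,274.1,182.9),(-235,-138,5,382,182.9)]
hs=[(-235,-138,0,336.2,199.4),(-235,138,5,328.9,153.9)]
mt,ms,ht,hs=[np.array(q,float) for q in(mt,ms,ht,hs)]
def f(p):
    r=[]
    for cam,A in(('top',mt),('side',ms)): r.append(proj(cam,M(p,A[:,:3]/1e3))-A[:,3:])
    for cam,A in(('top',ht),('side',hs)): r.append(proj(cam,M(p,H(p[3],A[:,:3]/1e3)))-A[:,3:])
    return np.vstack(r).ravel()
s=least_squares(f,[.6,0,0,.6],loss='soft_l1')
print(s.x,np.degrees(s.x[2:])); print(f(s.x).reshape(-1,2).round(1))
p=s.x; print(M(p,H(p[3],[[-.166,0,.026],[-.235,0,.005]])), M(p,H(.11,[[-.166,0,.026]])))
E
```

```text
[ 0.65412752 -0.04941823  0.02110576  0.64561453] [ 1.20927079 36.99098786]
[[-0.5 -0. ]
 [ 1.1 -0.5]
 [-1.4  1.1]
 [ 0.7  1.6]
 [-1.6 -1.5]
 [ 0.8 -1.4]
 [-0.6  0.9]
 [ 0.4 -0.3]
 [ 0.7  1.3]
 [-0.3 -0.9]
 [ 1.6  0.6]
 [ 0.   0.1]
 [-0.  -0.3]
 [-2.9 -2.1]
 [-0.9 -0.4]]
[[ 0.63718601 -0.04977585  0.22064742]
 [ 0.56945324 -0.05120561  0.24539066]] [[ 0.59199889 -0.0507297   0.14406606]]
```

```bash
cat >> h.py <<'E'
P=np.array([ 0.65412752,-0.04941823,0.02110576])
def Rt(y_az,tilt=0,):  # tool x down, tool y at world azimuth (deg)
    x=np.array([0,0,-1.]);y=np.array([np.cos(np.radians(y_az)),np.sin(np.radians(y_az)),0]);z=np.cross(x,y)
    return np.c_[x,y,z]
def rel(p0,R0,p1,R1):
    return (R0.T@(np.asarray(p1)-p0)*1e3).round(1), np.degrees(Ro.from_matrix(R0.T@R1).as_rotvec()).round(2)
def cur(o): return np.array(o['tool_pos']),Ro.from_euler('xyz',o['orientation'],degrees=True).as_matrix()
E
python3 - <<'E'
from h import *; from plant import get_obs
p,R=cur(get_obs()); print(R.round(4)); print('yaz',np.degrees(np.arctan2(R[1,1],R[0,1])))
th=.6456
def tip(th,r=.215,off=.0095,yo=.06,dz=0): # tool tip centre so that the front corner sits on plate
    q=M(P,H(th,[[-r,yo,.005]]))[0]; return q+[off,0,dz]
for t in (.6456,.5,.4,.3,.2,.12): print(t,tip(t))
for az in (91.2,-88.8): print(rel(p,R,tip(th,dz=.05),Rt(az)))
print(proj('top',[[.15,.5,.07]]))
E
```

```text
[[-3.000e-04 -3.116e-01 -9.502e-01]
 [-1.200e-03 -9.502e-01  3.116e-01]
 [-1.000e+00  1.200e-03 -1.000e-04]]
yaz -108.1569945611723
0.6456 [0.5936561  0.00911812 0.23335442]
0.5 [0.57609736 0.00874747 0.2074644 ]
0.4 [0.56630165 0.00854069 0.18833025]
0.3 [0.55846467 0.00837526 0.16831353]
0.2 [0.55266474 0.00825283 0.14761424]
0.12 [0.54953111 0.00818669 0.13070217]
(array([ -86.8,  481.1, -561.3]), array([ 1.6064e+02, -1.0000e-01, -1.0000e-02]))
(array([ -86.8,  481.1, -561.3]), array([-1.936e+01,  1.000e-02, -7.000e-02]))
[[127.5078237 337.8168382]]
```

Request:
{"api": "carry_out", "payload": {"series": [[[-20,20,-25,-1,0,0],[-50,60,-70,-3,0,0],[-80,103,-120,-5,0,0],[-100,146,-170,-7,0,0],[-120,189,-220,-9,0,0],[-130,232,-270,-11,0,0],[-130,275,-321,-13,0,0],[-130,318,-371,-15,0,0],[-130,361,-421,-17,0,0],[-130,404,-471,-19,0,0]]], "hand": 1}}

```text
clock: 1.4
tool_pos: [0.509, 0.1478, 0.3266]
orientation: [-129.8, 90.0, 51.2]
force: [0.7, 0.5, 0.4]
opening: 0.0005
```

```bash
cat >> h.py <<'E'
def tip(th,r=.215,off=.0095,yo=.06,dz=0):
    q=M(P,H(th,[[-r,yo,.005]]))[0]; return q+[off,0,dz]
E
python3 - <<'E'
from h import *; from plant import get_obs
o=get_obs();p,R=cur(o);print(o['joint_pos'].round(1),p,o['force'],o['opening'])
print(rel(p,R,tip(.6456,dz=.04),Rt(-88.8)))
E
```

```text
[ 37.4   3.3  -4.7  -0.  -81.9  53.5] [0.50900253 0.14782968 0.32658204] [0.72928438 0.51587915 0.35907702] 0.0004828625480424539
(array([ 53.2, 140.1, -82.4]), array([-0.27, -0.02,  0.02]))
```

Request:
{"api": "carry_out", "payload": {"series": [[[0,45,-25,0,0,0],[0,95,-55,0,0,0],[10,130,-75,0,0,0],[35,140,-82,0,0,0],[53,140,-82,0,0,0],[53,140,-82,0,0,0]]]}}

```text
clock: 2.15
tool_pos: [0.5916, 0.0105, 0.2717]
orientation: [11.7, 89.8, -167.5]
force: [0.2, -0.5, -0.1]
opening: 0.0004
```

```bash

python3 - <<'E'
from h import *; from plant import *
import cv2
o=get_obs();p,R=cur(o);print(o['joint_pos'].round(1),p,o['force'],o['opening'])
print(rel(p,R,tip(.6456,dz=.0),Rt(-88.8)))
s=snapshot('top'); s2=snapshot('side');s3=snapshot('wrist')
a=s['color'][50:225,255:400,::-1]; b=s2['color'][100:260,290:450,::-1]
a=cv2.resize(a,(398,480),interpolation=2);b=cv2.resize(b,(400,480),interpolation=2)
import numpy as np
cv2.imwrite('pics/m1.png',np.hstack([a,b])); cv2.imwrite('pics/w1.png',s3['color'][:,:,::-1])
E
```

```text
[ 19.9  10.6  -3.1  -0.  -76.4  70.9] [0.59157056 0.01047021 0.27169792] [ 0.19026221 -0.46418504 -0.07665325] 0.0003692204928366768
(array([38.3,  1.4, -2.2]), array([-0.39,  0.2 , -0.04]))
```

View pics/m1.png

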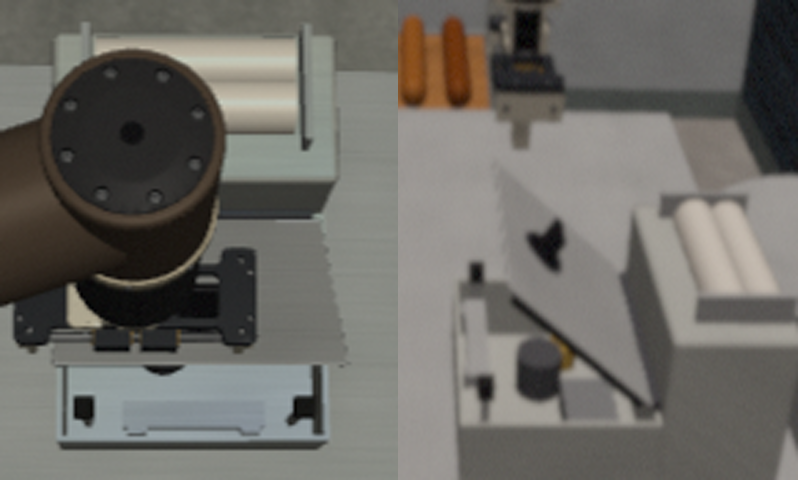

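View pics/w1.png

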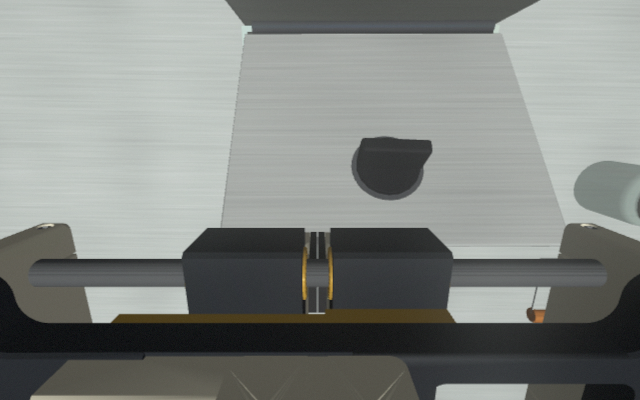

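```bash

python3 - <<'E'
from h import *; from plant import *
s=snapshot('wrist'); cam=dict(f=s['fx'],c=(s['cx'],s['cy']),eye=s['eye'],a=s['attitude'])
for th in (.62,.6456,.67): print(th,proj(cam,M(P,H(th,np.array([[-3,138,5],[-3,-138,5],[-235,-138,5],[-166,27,36],[-166,-27,36],[-166,0,11]])/1e3))).round(0).tolist())
E
```

```text
0.62 [[245.0, 31.0], [504.0, 29.0], [568.0, 245.0], [362.0, 150.0], [431.0, 150.0], [389.0, 165.0]]
0.6456 [[245.0, 31.0], [504.0, 29.0], [574.0, 243.0], [362.0, 147.0], [433.0, 146.0], [390.0, 162.0]]
0.67 [[245.0, 30.0], [504.0, 29.0], [580.0, 241.0], [363.0, 143.0], [435.0, 142.0], [391.0, 160.0]]
```

```bash

python3 - <<'E'
from h import *; from plant import *
o=get_obs();p,R=cur(o);print(p,o['force'],o['moment'])
for t in (.66,.62,.58,.55,.52,.5,.45,.4,.35,.3,.25,.2,.15,.13): print(t,rel(p,R,tip(t),Rt(-88.8)))
E
```

```text
[0.59295117 0.01124831 0.27458313] [ 0.0218361  -0.29678344  0.35547453] [-0.02698997  0.00041155 -0.01602529]
0.66 (array([38.8,  2.1, -2.5]), array([-0.32, -0.09,  0.01]))
0.62 (array([45.6,  2.2,  2.8]), array([-0.32, -0.09,  0.01]))
0.58 (array([52.6,  2.2,  7.8]), array([-0.32, -0.09,  0.01]))
0.55 (array([57.9,  2.2, 11.4]), array([-0.32, -0.09,  0.01]))
0.52 (array([63.4,  2.2, 14.8]), array([-0.32, -0.09,  0.01]))
0.5 (array([67.1,  2.3, 17. ]), array([-0.32, -0.09,  0.01]))
0.45 (array([76.5,  2.3, 22.2]), array([-0.32, -0.09,  0.01]))
0.4 (array([86.2,  2.3, 26.8]), array([-0.32, -0.09,  0.01]))
0.35 (array([96.1,  2.3, 31. ]), array([-0.32, -0.09,  0.01]))
0.3 (array([106.2,   2.4,  34.7]), array([-0.32, -0.09,  0.01]))
0.25 (array([116.5,   2.4,  37.9]), array([-0.32, -0.09,  0.01]))
0.2 (array([126.9,   2.4,  40.5]), array([-0.32, -0.09,  0.01]))
0.15 (array([137.4,   2.4,  42.7]), array([-0.32, -0.09,  0.01]))
0.13 (array([141.7,   2.4,  43.4]), array([-0.32, -0.09,  0.01]))
```

Request:
{"api": "carry_out", "payload": {"series": [[[15,1,0,0,0,0],[28,2,0,0,0,0],[36,2,1,0,0,0],[41,2,2,0,0,0],[45,2,3,0,0,0],[49,2,5,0,0,0],[53,2,8,0,0,0],[58,2,11,0,0,0],[63,2,15,0,0,0]]]}}

```text
clock: 3.48
tool_pos: [0.5774, 0.0087, 0.2102]
orientation: [-178.8, 90.0, 2.0]
force: [0.4, -1.2, 1.0]
opening: 0.0002
```

```bash
cat > look.py <<'E'
import sys
from h import *; from plant import *
import cv2
n=sys.argv[1]
o=get_obs();p,R=cur(o);print(o['clock'],o['joint_pos'].round(1),p,o['force'].round(1),o['moment'].round(2),o['opening'])
s=snapshot('top'); s2=snapshot('side')
a=s['color'][50:225,255:400,::-1]; b=s2['color'][100:260,290:450,::-1]
a=cv2.resize(a,(398,480),interpolation=2);b=cv2.resize(b,(400,480),interpolation=2)
cv2.imwrite(f'pics/{n}.png',np.hstack([a,b]))
E
python3 look.py m2
```

```text
3.475 [ 20.3  10.9 -10.8   0.  -68.3  70.6] [0.57742901 0.00872336 0.21024499] [ 0.4 -1.2  1. ] [-0.03 -0.17  0.03] 0.00021853253581226285
```

View pics/m2.png

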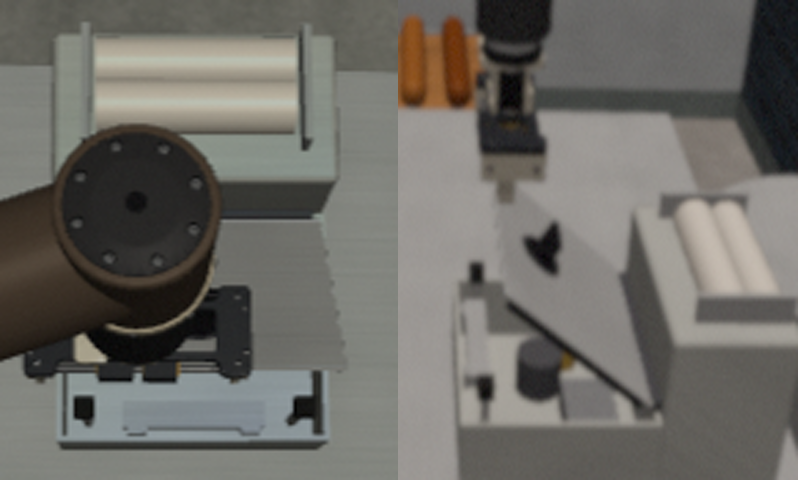

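Request:
{"api": "carry_out", "payload": {"series": [[[5,3,0,0,0,0],[5,0,3,0,0,0],[10,0,5,0,0,0],[16,0,9,0,0,0],[22,0,12,0,0,0],[28,0,14,0,0,0],[34,0,17,0,0,0],[40,0,19,0,0,0],[46,0,21,0,0,0],[52,0,23,0,0,0]]]}}

```text
clock: 4.82
tool_pos: [0.5544, 0.0084, 0.158]
orientation: [17.7, 90.0, -161.5]
force: [-1.4, 0.1, 0.5]
opening: 0.0003
```

```bash
python3 look.py m3
```

```text
4.825 [ 21.1  10.9 -17.9  -0.  -61.2  69.7] [0.55442477 0.00836535 0.15799241] [-1.4  0.1  0.5] [0.02 0.04 0.02] 0.00026608040960084784
```

View pics/m3.png

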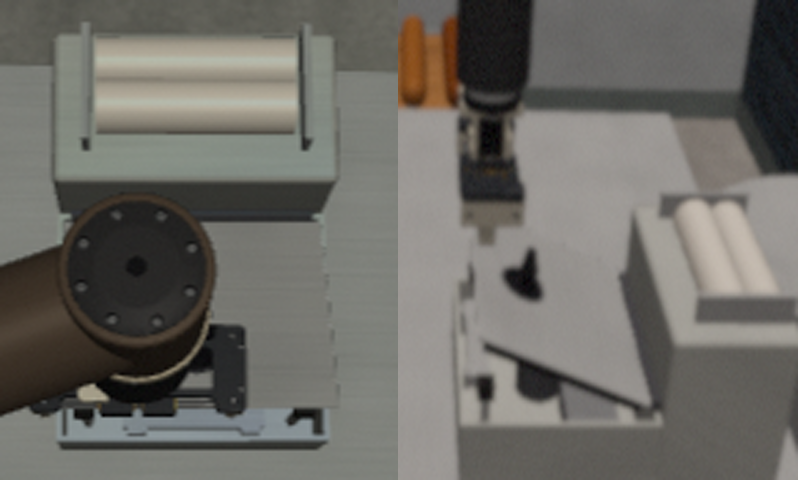

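Request:
{"api": "carry_out", "payload": {"series": [[[5,0,2,0,0,0],[10,0,3,0,0,0],[14,0,4,0,0,0],[18,0,4,0,0,0],[21,0,5,0,0,0],[24,0,5,0,0,0],[26,0,5,0,0,0],[26,0,5,0,0,0]]]}}

```text
clock: 5.92
tool_pos: [0.5495, 0.0083, 0.1323]
orientation: [16.2, 90.0, -162.9]
force: [0.8, 0.3, 0.5]
opening: 0.0006
```

```bash
python3 look.py m4
```

```text
5.925 [ 21.3  11.8 -20.5  -0.  -57.8  69.6] [0.5494695  0.00826912 0.1322565 ] [0.8 0.3 0.5] [-0.03 -0.02  0.02] 0.0006124424130231035
```

View pics/m4.png

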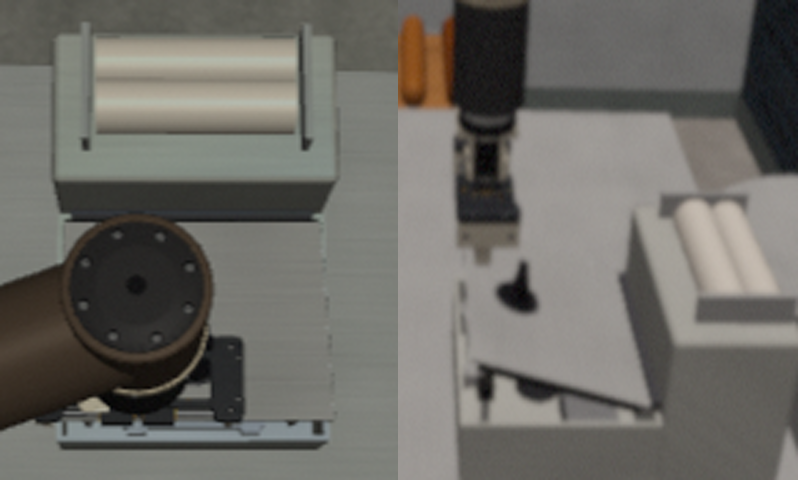

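```bash
python3 - <<'E'
from h import *
for t in (.11,.15,.2,.25): print(t,proj('side',M(P,H(t,[[-.235,-.138,0],[-.166,0,.036]]))).round(1), H(t,[[-.235,0,0]]))
E
```

```text
0.11 [[316.2 229.7]
 [336.8 197.5]] [[-0.13357968  0.          0.1257979 ]]
0.15 [[316.6 227.2]
 [337.6 195.9]] [[-0.1323612   0.          0.13511796]]
0.2 [[317.4 224.1]
 [338.7 193.8]] [[-0.13031565  0.          0.14668729]]
0.25 [[318.4 221. ]
 [340.  191.8]] [[-0.12769442  0.          0.15813993]]
```

```bash
python3 - <<'E'
from h import *; from plant import *
import cv2
p,R=cur(get_obs())
for n in('side','wrist'):
    s=snapshot(n);cam=dict(f=s['fx'],c=(s['cx'],s['cy']),eye=s['eye'],a=s['attitude']);im=s['color'][:,:,::-1].copy()
    print(n,'tip',proj(cam,p+np.array([[0,0,0],[-.0095,0,0],[.0095,0,0]])).round(1).tolist())
    for t in(.13,.25,.3): print(t,proj(cam,M(P,H(t,np.array([[-235,-138,5],[-235,60,5],[-235,138,5],[-3,-138,5],[-166,0,11]])/1e3))).round(1).tolist())
    if n=='side': im=cv2.resize(im[160:270,290:410],None,fx=6,fy=5.4,interpolation=2)
    cv2.imwrite(f'pics/x_{n}.png',im)
E
```

```text
side tip [[322.6, 193.5], [319.9, 193.5], [325.4, 193.6]]
0.13 [[316.6, 227.1], [314.2, 192.8], [313.3, 181.4], [391.3, 234.9], [335.8, 203.1]]
0.25 [[318.9, 219.6], [316.1, 185.8], [315.2, 174.6], [391.5, 234.9], [337.6, 198.1]]
0.3 [[320.2, 216.5], [317.2, 182.9], [316.2, 171.8], [391.6, 234.8], [338.6, 196.1]]
wrist tip [[317.4, 228.0], [317.1, 241.3], [317.6, 214.3]]
0.13 [[609.3, 268.1], [317.5, 269.7], [202.8, 270.4], [661.7, -121.4], [412.5, 167.4]]
0.25 [[656.2, 281.8], [317.5, 283.7], [184.4, 284.4], [662.6, -123.1], [423.8, 163.9]]
0.3 [[680.6, 287.1], [317.5, 289.1], [174.8, 289.9], [662.9, -123.9], [429.3, 160.9]]
```

View pics/x_side.png

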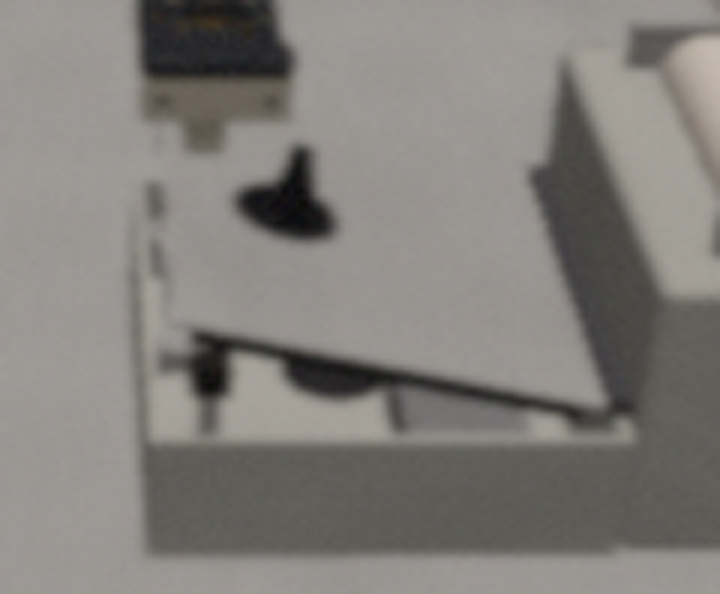

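View pics/x_wrist.png

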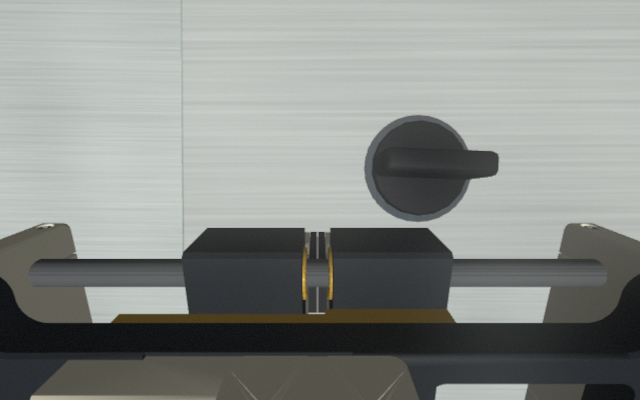

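```bash
python3 - <<'E'
from h import *
for q in ([.5916,.0105,.2717],[.5774,.0087,.2102],[.5544,.0084,.158],[.5495,.0083,.1323]): print(proj('side',[q]).round(1),proj('top',[q]).round(1))
for t in (.13,.2,.25): print(t,proj('top',M(P,H(t,np.array([[-235,-138,5],[-235,138,5]])/1e3))).round(1).tolist())
E
```

```text
[[337.1 156.7]] [[304.1 171.7]]
[[331.9 173.6]] [[304.8 181.9]]
[[324.3 187.1]] [[304.8 193.7]]
[[322.6 193.6]] [[304.9 196.9]]
0.13 [[375.5, 206.6], [276.9, 207.1]]
0.2 [[376.4, 204.8], [276.5, 205.2]]
0.25 [[377.1, 203.2], [276.3, 203.6]]
```

```bash
python3 - <<'E'
from h import *; from plant import *
import cv2
print(proj('side',[[.21015842, 0.64087687, 0.19561603]]))
s=snapshot('side'); a=s['color'][165:215,295:355,::-1]
b=cv2.imread('pics/side0.png')[60:115,215:275]
f=lambda a:cv2.resize(cv2.normalize(a,None,0,255,cv2.NORM_MINMAX),(390,390),interpolation=2)
cv2.imwrite('pics/y.png',np.hstack([f(a),f(b)]))
E
```

```text
[[244.85017606 109.16235022]]
```

View pics/y.png

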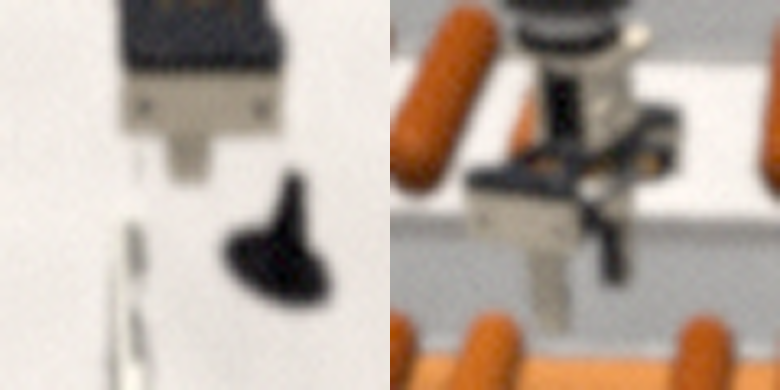

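```bash
python3 - <<'E'
from h import *; from plant import *
import cv2
a=sum(snapshot('side')['color'].astype(float) for _ in range(4))/4
a=a[178:203,308:340].mean(2); a=np.clip((a-a.mean())*4+128,0,255).astype(np.uint8)
w=snapshot('wrist')['color'][200:325,280:355]
g=cv2.cvtColor(cv2.resize(a,(400,390),interpolation=0),8)
cv2.imwrite('pics/y2.png',np.hstack([g,cv2.resize(w[:,:,::-1],(390,390),interpolation=2)]))
print(get_obs()['clock'])
E
```

```text
6.425
```

View pics/y2.png

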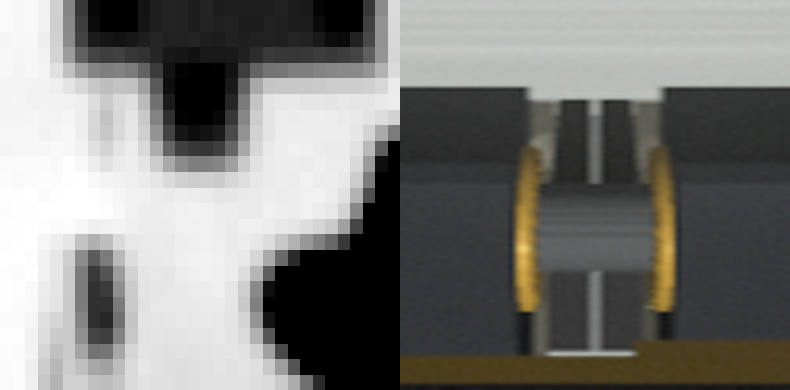

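```bash
python3 - <<'E'
from h import *; from plant import *
p,R=cur(get_obs());s=snapshot('wrist');cam=dict(f=s['fx'],c=(s['cx'],s['cy']),eye=s['eye'],a=s['attitude'])
for back in (0,10,20,30):
  print(back,proj(cam,[p+R@np.array([-back,y,z])/1e3 for y in(0,) for z in(-9.5,9.5)]).round(1).tolist(), proj('side',[p+R@np.array([-back,15,0])/1e3]).round(1))
  # open: width check
  print('  open pads',proj(cam,[p+R@np.array([-back,y,-9.5])/1e3 for y in(-44,44)]).round(1).tolist())
E
```

```text
0 [[317.4, 214.3], [317.4, 241.3]] [[322.8 195.9]]
  open pads [[250.2, 214.3], [384.6, 214.4]]
10 [[317.4, 219.4], [317.4, 247.5]] [[322.9 193.3]]
  open pads [[246.7, 219.3], [388.1, 219.4]]
20 [[317.4, 224.9], [317.4, 254.4]] [[323.1 190.8]]
  open pads [[242.9, 224.9], [392.0, 224.9]]
30 [[317.5, 231.1], [317.4, 262.0]] [[323.2 188.2]]
  open pads [[238.6, 231.1], [396.3, 231.1]]
```

Request:
{"api": "carry_out", "payload": {"series": [[[4,0,0,0,0,0],[8,0,1,0,0,0],[12,0,1,0,0,0],[15,0,1,0,0,0],[18,0,2,0,0,0],[21,0,2,0,0,0],[21,0,2,0,0,0]]]}}

```text
clock: 7.35
tool_pos: [0.5474, 0.0082, 0.1112]
orientation: [15.7, 90.0, -163.5]
force: [0.3, -0.3, 0.5]
opening: 0.0005
```

```bash
python3 look.py m5
```

```text
7.35 [ 21.4  12.8 -22.2  -0.  -55.   69.5] [0.54737872 0.00821474 0.11117878] [ 0.3 -0.3  0.5] [ 0.06 -0.    0.06] 0.0004693819125407614
```

View pics/m5.png

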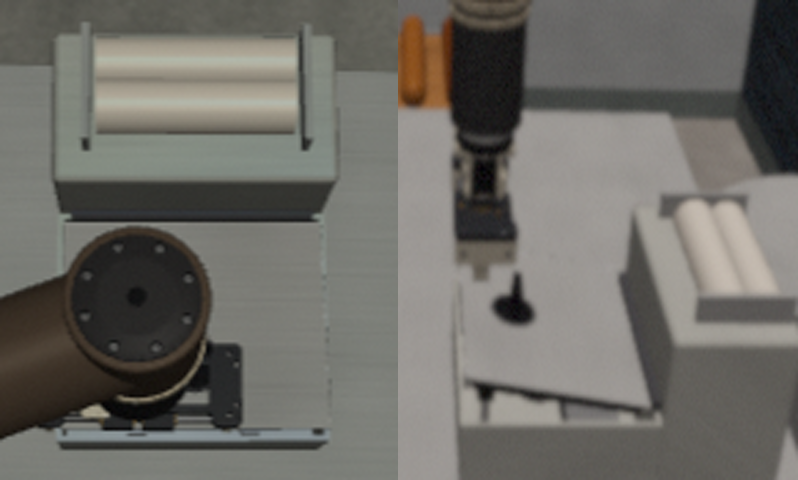

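Request:
{"api": "carry_out", "payload": {"series": [[[2,0,0,0,0,0],[4,0,0,0,0,0],[6,0,0,0,0,0]]]}}

```text
clock: 7.82
tool_pos: [0.5475, 0.0083, 0.1053]
orientation: [-20.8, 90.0, 160.1]
force: [-0.4, 0.9, -0.3]
opening: 0.0005
```

Request:
{"api": "carry_out", "payload": {"series": [[[2,0,0,0,0,0],[4,0,0,0,0,0]]]}}

```text
clock: 8.07
tool_pos: [0.5476, 0.0083, 0.1013]
orientation: [-175.4, 90.0, 5.4]
force: [-0.1, 0.1, 0.1]
opening: 0.0
```

```bash
python3 look.py m6; python3 - <<'E'
from h import *; from plant import *
import cv2
s=snapshot('wrist');cv2.imwrite('pics/w6.png',s['color'][:,:,::-1])
E
```

```text
8.075 [ 21.4  13.4 -22.9   0.  -53.7  69.5] [0.54756264 0.00827916 0.10128335] [-0.1  0.1  0.1] [ 0.   -0.01  0.04] 3.7248680795995566e-05
```

View pics/m6.png

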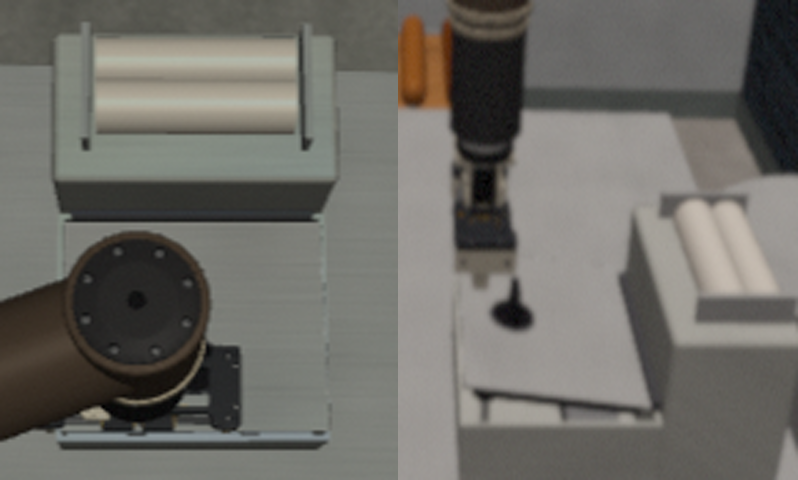

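View pics/w6.png

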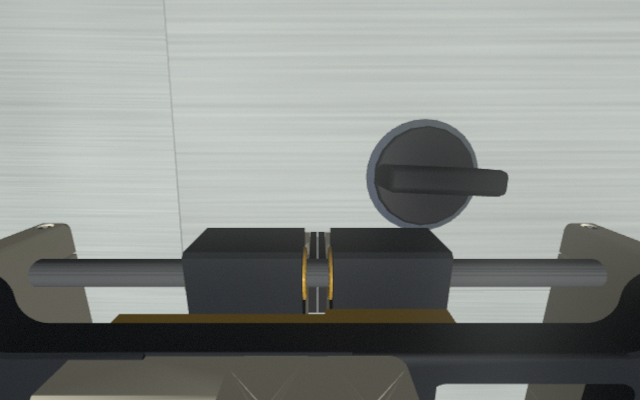

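Request:
{"api": "carry_out", "payload": {"series": [[[-20,0,0,0,0,0],[-50,0,0,0,0,0],[-85,10,-5,10,0,0],[-100,20,-15,20,0,0],[-100,35,-25,30,0,0],[-100,45,-35,40,0,0],[-100,59,-45,50,0,0],[-100,59,-45,60,0,0],[-100,59,-45,70,0,0],[-100,59,-45,80,0,0]]], "hand": 1}}

```text
clock: 9.48
tool_pos: [0.5934, -0.0502, 0.2014]
orientation: [95.7, 90.0, -163.8]
force: [0.2, -0.1, 1.5]
opening: 0.0005
```

Request:
{"api": "carry_out", "payload": {"series": [[[0,0,0,10,0,0],[0,0,0,10,0,0],[0,0,0,10,0,0]]], "hand": -1}}

```text
clock: 9.85
tool_pos: [0.5934, -0.0501, 0.2015]
orientation: [-77.3, 90.0, 13.8]
force: [0.3, -0.4, -0.7]
opening: 0.0251
```

```bash
python3 look.py m7; python3 - <<'E'
from h import *; from plant import *
import cv2
s=snapshot('wrist');cv2.imwrite('pics/w7.png',s['color'][:,:,::-1])
cam=dict(f=s['fx'],c=(s['cx'],s['cy']),eye=s['eye'],a=s['attitude'])
p,R=cur(get_obs());print('yaz',np.degrees(np.arctan2(R[1,1],R[0,1])))
for t in (.08,.11,.14): print(t,proj(cam,M(P,H(t,np.array([[-166,0,11],[-166,27,36],[-166,-27,36],[-235,-138,5],[-235,138,5]])/1e3))).round(1).tolist())
E
```

```text
9.85 [ 14.   12.9  -9.3   0.  -67.7 -12.9] [ 0.59343771 -0.05005567  0.20145677] [ 0.3 -0.4 -0.7] [ 0.07 -0.09  0.04] 0.025100276060688827
yaz -179.03957965745226
0.08 [[320.1, 198.1], [318.1, 236.1], [318.0, 173.7], [407.6, 29.0], [387.2, 326.5]]
0.11 [[319.3, 199.5], [316.3, 238.3], [316.0, 174.8], [409.2, 26.4], [387.9, 331.2]]
0.14 [[318.3, 201.0], [314.3, 240.6], [313.8, 176.0], [410.6, 23.6], [388.5, 336.0]]
```

View pics/m7.png

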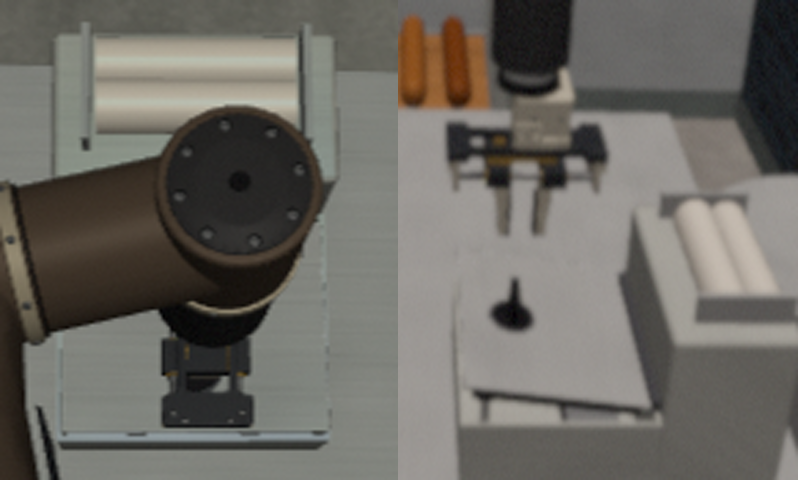

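View pics/w7.png

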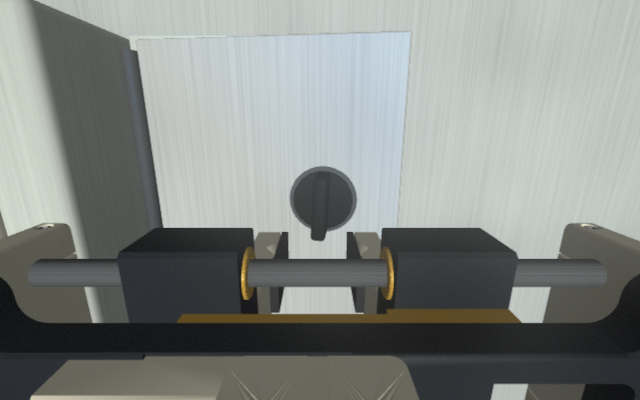

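Request:
{"api": "carry_out", "payload": {"series": [[[10,2,0,0,0,0],[25,4,0,0,0,0],[40,6,0,0,0,0],[55,6,0,0,0,0],[60,6,0,0,0,0],[60,6,0,0,0,0]]], "hand": 0.4}}

```text
clock: 10.75
tool_pos: [0.5874, -0.0502, 0.141]
orientation: [110.8, 90.0, -158.4]
force: [-0.2, 1.5, 0.1]
opening: 0.0262
```

```bash
python3 look.py m8; python3 - <<'E'
from h import *; from plant import *
import cv2
s=snapshot('wrist');cv2.imwrite('pics/w8.png',s['color'][:,:,::-1])
s=snapshot('side')['color'][160:240,300:380,::-1];cv2.imwrite('pics/s8.png',cv2.resize(s,(560,560),interpolation=2))
E
```

```text
10.75 [ 14.1  15.  -14.9   0.  -60.2 -13.3] [ 0.58736277 -0.05020344  0.1409799 ] [-0.2  1.5  0.1] [ 0.1  -0.08  0.02] 0.026158541182491418
```

View pics/s8.png

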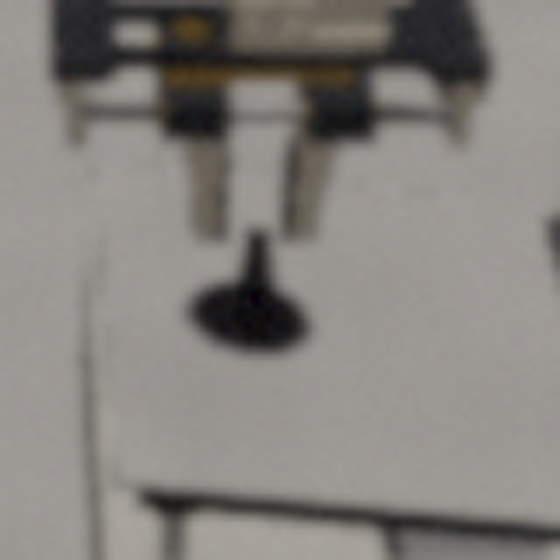

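View pics/w8.png

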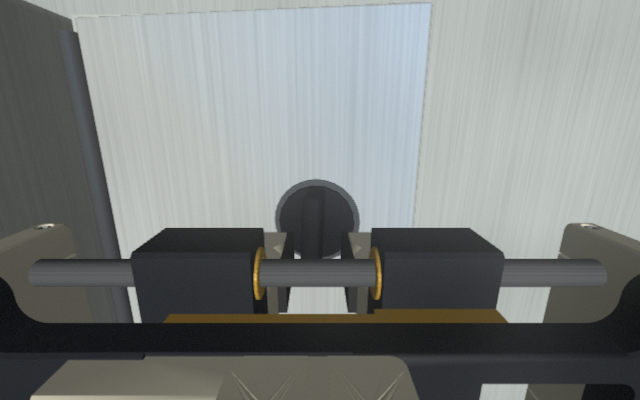

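Request:
{"api": "carry_out", "payload": {"series": [[[10,0,0,0,0,0],[20,0,0,0,0,0],[27,0,0,0,0,0],[32,0,0,0,0,0],[34,0,0,0,0,0],[34,0,0,0,0,0]]]}}

```text
clock: 11.7
tool_pos: [0.5874, -0.0502, 0.1074]
orientation: [143.7, 90.0, -125.5]
force: [-0.2, -0.5, -0.0]
opening: 0.0261
```

Request:
{"api": "carry_out", "payload": {"series": [[[1,0,0,0,0,0],[2,0,0,0,0,0],[3,0,0,0,0,0],[4,0,0,0,0,0],[4,0,0,0,0,0]]]}}

```text
clock: 12.32
tool_pos: [0.5873, -0.0502, 0.1033]
orientation: [103.0, 90.0, -166.2]
force: [-0.2, 0.4, 0.2]
opening: 0.0266
```

Request:
{"api": "carry_out", "payload": {"series": [[[1,0,0,0,0,0],[2,0,0,0,0,0],[3,0,0,0,0,0],[4,0,0,0,0,0],[4,0,0,0,0,0]]]}}

```text
clock: 12.95
tool_pos: [0.5871, -0.0502, 0.0996]
orientation: [102.5, 90.0, -166.7]
force: [-2.8, 0.3, 4.6]
opening: 0.0263
```

Request:
{"api": "carry_out", "payload": {"series": [[[1,0,0,0,0,0],[2,0.3,0,0,0,0],[3,0.6,0,0,0,0],[4,1,0,0,0,0],[4,1,0,0,0,0]]]}}

```text
clock: 13.58
tool_pos: [0.5866, -0.0502, 0.0957]
orientation: [-99.0, 90.0, -8.1]
force: [-1.0, 1.1, 4.5]
opening: 0.0265
```

Request:
{"api": "carry_out", "payload": {"series": [[[1,0,0,0,0,0],[2,0.3,0,0,0,0],[3,0.4,0,0,0,0],[3,0.5,0,0,0,0]]]}}

```text
clock: 14.08
tool_pos: [0.5862, -0.0502, 0.0928]
orientation: [-97.4, 90.0, -6.5]
force: [-1.6, 0.9, 4.7]
opening: 0.0266
```

Request:
{"api": "carry_out", "payload": {"series": [[[1,0.1,0,0,0,0],[2,0.2,0,0,0,0],[2,0.2,0,0,0,0]]]}}

```text
clock: 14.45
tool_pos: [0.586, -0.0502, 0.0908]
orientation: [-95.4, 90.0, -4.6]
force: [-1.0, 0.1, 4.9]
opening: 0.0266
```

Request:
{"api": "carry_out", "payload": {"series": [[[1,0.1,0,0,0,0],[2,0.2,0,0,0,0],[2,0.2,0,0,0,0]]]}}

```text
clock: 14.82
tool_pos: [0.5858, -0.0502, 0.0888]
orientation: [-98.7, 90.0, -7.8]
force: [-0.9, 1.1, 6.0]
opening: 0.0261
```

```bash
python3 look.py m9; python3 - <<'E'
from plant import *
import cv2
s=snapshot('side')['color'][160:240,300:380,::-1];cv2.imwrite('pics/s9.png',cv2.resize(s,(560,560),interpolation=2))
E
```

```text
14.825 [ 14.1  17.7 -18.8   0.  -53.5 -13.3] [ 0.58580627 -0.05022419  0.08877993] [-0.9  1.1  6. ] [ 0.18  0.66 -0.01] 0.02608549731807854
```

View pics/s9.png

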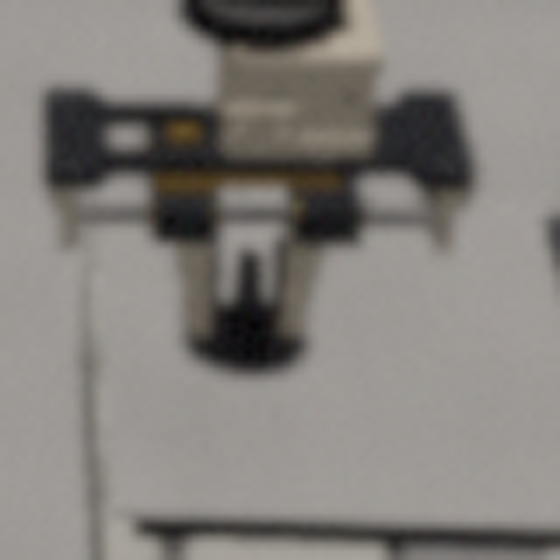

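Request:
{"api": "carry_out", "payload": {"series": [[[1,0.1,0,0,0,0],[2,0.1,0,0,0,0],[2,0.1,0,0,0,0]]]}}

```text
clock: 15.35
tool_pos: [0.5855, -0.0502, 0.0867]
orientation: [-105.2, 90.0, -14.4]
force: [-3.5, -0.1, 5.8]
opening: 0.0259
```

Request:
{"api": "carry_out", "payload": {"series": [[[1,0,0,0,0,0],[1,0,0,0,0,0]]]}}

```text
clock: 15.6
tool_pos: [0.5854, -0.0502, 0.0857]
orientation: [-101.9, 90.0, -11.0]
force: [-2.8, 0.8, 6.3]
opening: 0.0265
```

Request:
{"api": "carry_out", "payload": {"series": [[[1,0,0,0,0,0],[1,0,0,0,0,0]]]}}

```text
clock: 15.85
tool_pos: [0.5853, -0.0502, 0.0847]
orientation: [-155.4, 90.0, -64.6]
force: [-2.5, -0.1, 5.8]
opening: 0.0266
```

Request:
{"api": "carry_out", "payload": {"series": [[[1,0.2,0,0,0,0],[1,0.2,0,0,0,0]]]}}

```text
clock: 16.1
tool_pos: [0.5853, -0.0502, 0.0838]
orientation: [-103.5, 90.0, -12.6]
force: [-2.0, 0.6, 6.3]
opening: 0.0262
```

Request:
{"api": "carry_out", "payload": {"series": [[[1,0.2,0,0,0,0],[1,0.2,0,0,0,0]]]}}

```text
clock: 16.35
tool_pos: [0.5852, -0.0502, 0.0829]
orientation: [-99.1, 90.0, -8.3]
force: [-1.9, 0.9, 6.8]
opening: 0.0268
```

Request:
{"api": "carry_out", "payload": {"series": [[[1,0,0,0,0,0],[1,0,0,0,0,0]]]}}

```text
clock: 16.6
tool_pos: [0.5852, -0.0502, 0.0819]
orientation: [-99.4, 90.0, -8.5]
force: [-2.1, 0.1, 5.9]
opening: 0.0262
```

Request:
{"api": "carry_out", "payload": {"series": [[[1,0,0,0,0,0],[1,0,0,0,0,0]]]}}

```text
clock: 16.85
tool_pos: [0.5851, -0.0502, 0.081]
orientation: [-101.4, 90.0, -10.6]
force: [-3.0, 0.7, 7.3]
opening: 0.0265
```

Request:
{"api": "carry_out", "payload": {"series": [[[1,0,0,0,0,0],[1,0,0,0,0,0]]]}}

```text
clock: 17.1
tool_pos: [0.5852, -0.0502, 0.0801]
orientation: [-97.8, 90.0, -6.9]
force: [-3.7, 1.1, 8.2]
opening: 0.0262
```

Request:
{"api": "carry_out", "payload": {"series": [[[0.7,0,0,0,0,0],[0.7,0,0,0,0,0]]]}}

```text
clock: 17.35
tool_pos: [0.5852, -0.0502, 0.0798]
orientation: [-102.9, 90.0, -12.0]
force: [-5.1, 1.1, 11.9]
opening: 0.0265
```

Request:
{"api": "carry_out", "payload": {"series": [[[0.7,0,0,0,0,0],[0.7,0,0,0,0,0]]]}}

```text
clock: 17.6
tool_pos: [0.5852, -0.0503, 0.0797]
orientation: [-103.0, 89.9, -12.1]
force: [-7.4, 2.1, 15.8]
opening: 0.0262
```

```bash
python3 look.py m10; python3 - <<'E'
from h import *
for t in (.05,.03,0,-.03): print(t,proj('side',M(P,H(t,[[-.235,-.138,0.005],[-.166,0,.036]]))).round(1).tolist())
E
```

```text
17.6 [ 14.2  18.1 -19.5   0.  -52.3 -13.3] [ 0.58522695 -0.05027536  0.07973131] [-7.4  2.1 15.8] [0.7  2.4  0.05] 0.026238037164602462
0.05 [[315.8, 232.1], [335.7, 200.1]]
0.03 [[315.6, 233.4], [335.4, 200.9]]
0 [[315.5, 235.2], [335.0, 202.2]]
-0.03 [[315.4, 237.1], [334.6, 203.4]]
```

View pics/m10.png

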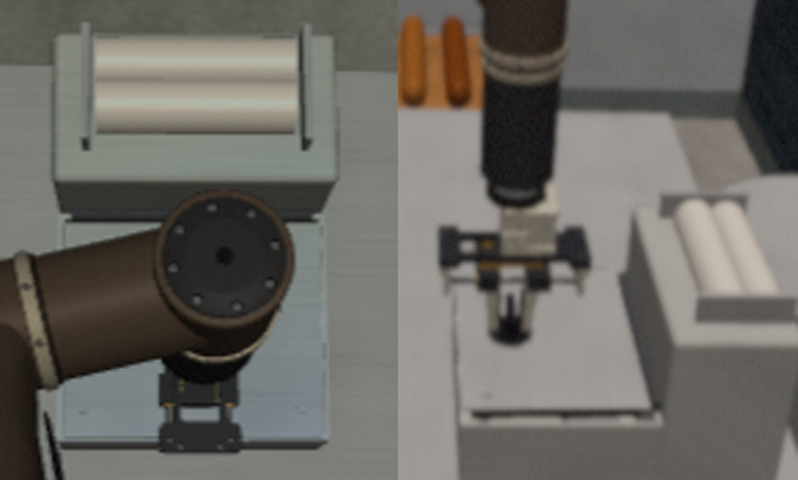

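Request:
{"api": "carry_out", "payload": {"series": [[[-0.3,0.8,0,0,0,0],[-0.3,1,0,0,0,0]]]}}

```text
clock: 17.95
tool_pos: [0.5852, -0.0502, 0.0798]
orientation: [-92.3, 89.8, -1.5]
force: [-3.0, -0.1, 11.0]
opening: 0.0264
```

Request:
{"api": "carry_out", "payload": {"series": [[[0,0,0,0,0,0],[0,0,0,0,0,0],[0,0,0,0,0,0],[0,0,0,0,0,0]]], "hand": 1}}

```text
clock: 18.45
tool_pos: [0.5868, -0.05, 0.0799]
orientation: [-88.4, 89.7, 2.5]
force: [2.4, 0.8, 6.8]
opening: 0.0122
```

Request:
{"api": "carry_out", "payload": {"series": [[[0.7,-0.5,0,0,0,0],[1.2,-1,0,0,0,0],[1.2,-1,0,0,0,0]]]}}

```text
clock: 18.82
tool_pos: [0.5868, -0.05, 0.0797]
orientation: [-90.5, 89.8, 0.4]
force: [-4.7, 2.4, 18.1]
opening: 0.0116
```

Request:
{"api": "carry_out", "payload": {"series": [[[0.3,0,0,0,0,0],[0.3,0,0,0,0,0]]]}}

```text
clock: 19.08
tool_pos: [0.5869, -0.05, 0.0797]
orientation: [-90.9, 89.7, 0.0]
force: [-4.8, 2.1, 21.7]
opening: 0.0118
```

Request:
{"api": "carry_out", "payload": {"series": [[[-0.6,0.5,0,0,0,0],[-0.6,0.5,0,0,0,0]]]}}

```text
clock: 19.32
tool_pos: [0.5868, -0.05, 0.0798]
orientation: [-89.5, 89.7, 1.4]
force: [-2.7, 1.6, 13.8]
opening: 0.012
```

Request:
{"api": "carry_out", "payload": {"series": [[[0.2,0,0,4,0,0],[0.2,0,0,9,0,0],[0.2,0,0,14,0,0],[0.2,0,0,18,0,0]]]}}

```text
clock: 19.82
tool_pos: [0.5867, -0.05, 0.0797]
orientation: [-72.3, 89.7, 0.5]
force: [-3.7, 1.8, 17.1]
opening: 0.0119
```

```bash
cat > st.py <<'E'
from h import *; from plant import *
o=get_obs();p,R=cur(o);print(o['clock'],'yaz',np.degrees(np.arctan2(R[1,1],R[0,1])).round(2),p.round(4),'F',o['force'].round(1),'M',o['moment'].round(2),'Ftool',(R.T@o['force']).round(1),'down',R[:,0].round(4),'q6',o['joint_pos'][5],o['opening'])
E
python3 st.py
```

```text
19.825 yaz 162.77 [ 0.5867 -0.05    0.0797] F [-3.7  1.8 17.1] M [0.76 1.05 0.07] Ftool [-17.1   4.    0.7] down [ 0.0047  0.     -1.    ] q6 -31.467121432094224 0.01194718134962657
```

Request:
{"api": "carry_out", "payload": {"series": [[[0,0,0,5,0,0],[0,0,0,10,0,0],[0,0,0,15,0,0]]]}}

```text
clock: 20.2
tool_pos: [0.5865, -0.0499, 0.0797]
orientation: [-56.3, 89.7, 1.5]
force: [-5.1, 2.4, 18.5]
opening: 0.0118
```

```bash
python3 st.py
```

```text
20.2 yaz 147.75 [ 0.5865 -0.0499  0.0797] F [-5.1  2.4 18.5] M [0.93 1.29 0.07] Ftool [-18.6   5.5  -0.6] down [ 4.5e-03  1.0e-04 -1.0e+00] q6 -46.486761205766676 0.011778711172724676
```

Request:
{"api": "carry_out", "payload": {"series": [[[-0.3,0.6,-0.2,4,0,0],[-0.3,0.6,-0.2,8,0,0],[-0.3,0.6,-0.2,12,0,0]]]}}

```text
clock: 20.58
tool_pos: [0.5865, -0.0498, 0.0798]
orientation: [-45.0, 89.7, 0.8]
force: [-1.5, 1.3, 13.4]
opening: 0.0113
```

```bash
python3 st.py
```

```text
20.575 yaz 135.79 [ 0.5865 -0.0498  0.0798] F [-1.5  1.3 13.4] M [0.46 0.22 0.07] Ftool [-13.4   2.   -0.1] down [ 5.3e-03  1.0e-04 -1.0e+00] q6 -58.481612550003625 0.011257581064687909
```

Turned 45° so far, moment low (not jammed). Add a touch of press and go on.

Request:
{"api": "carry_out", "payload": {"series": [[[0.3,0,0,4,0,0],[0.3,0,0,8,0,0],[0.3,0,0,12,0,0]]]}}

```text
clock: 20.95
tool_pos: [0.5863, -0.0498, 0.0798]
orientation: [-32.1, 89.7, 1.7]
force: [-2.7, 2.6, 15.6]
opening: 0.0119
```

```bash
python3 st.py
```

```text
20.95 yaz 123.78 [ 0.5863 -0.0498  0.0798] F [-2.7  2.6 15.6] M [0.77 0.65 0.1 ] Ftool [-15.6   3.6  -0.7] down [ 5.2e-03  2.0e-04 -1.0e+00] q6 -70.48484564675222 0.011930325843640056
```

Request:
{"api": "carry_out", "payload": {"series": [[[0,0,0,4,0,0],[0,0,0,8,0,0],[0,0,0,12,0,0]]]}}

```text
clock: 21.32
tool_pos: [0.5863, -0.0496, 0.0798]
orientation: [-18.5, 89.7, 3.3]
force: [-2.7, 2.6, 15.5]
opening: 0.0119
```

Request:
{"api": "carry_out", "payload": {"series": [[[0,0,0,4,0,0],[0,0,0,8,0,0],[0,0,0,12,0,0]]]}}

```text
clock: 21.7
tool_pos: [0.5863, -0.0495, 0.0798]
orientation: [-4.7, 89.7, 5.1]
force: [-2.5, 3.4, 16.4]
opening: 0.0122
```

```bash
python3 st.py; python3 look.py m11
```

```text
21.7 yaz 99.79 [ 0.5863 -0.0495  0.0798] F [-2.5  3.4 16.4] M [1.2  0.84 0.02] Ftool [-16.4   3.8  -1.8] down [ 5.2e-03  5.0e-04 -1.0e+00] q6 -94.48249810264379 0.01221307941814008
21.7 [ 14.2  18.1 -19.5   0.1 -52.1 -94.5] [ 0.58629331 -0.04951361  0.07975425] [-2.5  3.4 16.4] [1.2  0.84 0.02] 0.01221307941814008
```

View pics/m11.png

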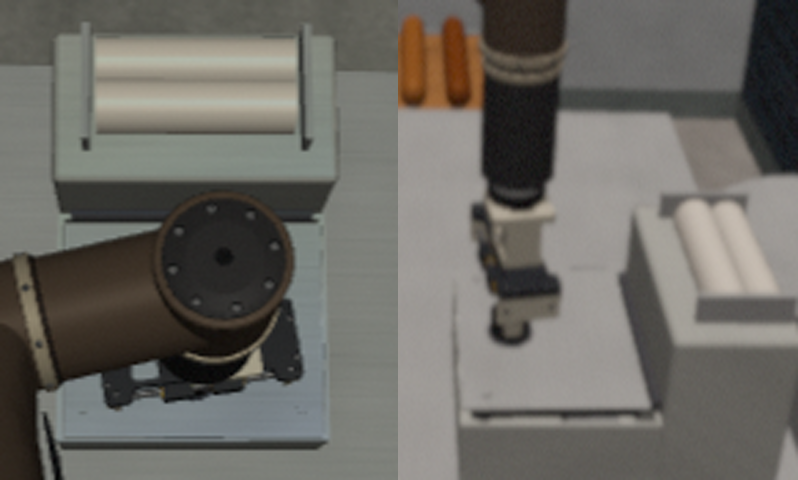

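Request:
{"api": "carry_out", "payload": {"series": [[[0,0,0,3,0,0],[0,0,0,6,0,0],[0,0,0,8,0,0]]]}}

```text
clock: 22.18
tool_pos: [0.5863, -0.0494, 0.0797]
orientation: [4.0, 89.7, 5.9]
force: [-2.4, 3.5, 16.4]
opening: 0.0119
```

```bash
python3 st.py
```

```text
22.175 yaz 91.84 [ 0.5863 -0.0494  0.0797] F [-2.4  3.5 16.4] M [1.36 0.86 0.09] Ftool [-16.4   3.6  -2.2] down [ 5.2e-03  5.0e-04 -1.0e+00] q6 -102.43223907347048 0.011863163694609428
```

Request:
{"api": "carry_out", "payload": {"series": [[[0,0,0,1.5,0,0],[0,0,0,3,0,0],[0,0,0,3,0,0]]]}}

```text
clock: 22.55
tool_pos: [0.5863, -0.0494, 0.0797]
orientation: [5.4, 89.7, 4.3]
force: [-2.5, 3.7, 16.0]
opening: 0.0116
```

```bash
python3 st.py
```

```text
22.55 yaz 88.93 [ 0.5863 -0.0494  0.0797] F [-2.5  3.7 16. ] M [1.3  0.83 0.3 ] Ftool [-16.    3.7  -2.5] down [ 5.2e-03  4.0e-04 -1.0e+00] q6 -105.35323671610492 0.011623368519070082
```

Request:
{"api": "carry_out", "payload": {"series": [[[0,0,0,1,0,0],[0,0,0,2,0,0],[0,0,0,2,0,0]]]}}

```text
clock: 22.92
tool_pos: [0.5864, -0.0494, 0.0797]
orientation: [5.1, 89.7, 2.1]
force: [-3.1, 3.1, 15.6]
opening: 0.0116
```

```bash
python3 st.py
```

```text
22.925 yaz 86.99 [ 0.5864 -0.0494  0.0797] F [-3.1  3.1 15.6] M [1.27 0.78 0.74] Ftool [-15.6   3.   -3.2] down [ 5.2e-03  2.0e-04 -1.0e+00] q6 -107.31385560285989 0.011569268644010472
```

Request:
{"api": "carry_out", "payload": {"series": [[[0,0,0,-1.5,0,0],[-0.5,0,0,-2,0,0],[-1,0,0,-2,0,0],[-1.5,0,0,-2,0,0],[-2,0,0,-2,0,0],[-2.5,0,0,-2,0,0],[-2.5,0,0,-2,0,0]]]}}

```text
clock: 23.8
tool_pos: [0.5863, -0.0494, 0.0807]
orientation: [8.9, 89.7, 7.8]
force: [5.1, 2.4, 4.5]
opening: 0.012
```

```bash
python3 st.py
```

```text
23.8 yaz 88.9 [ 0.5863 -0.0494  0.0807] F [5.1 2.4 4.5] M [ 1.02 -2.15  0.22] Ftool [-4.5  2.5  5.1] down [ 4.4e-03  6.0e-04 -1.0e+00] q6 -105.34557730534456 0.012038944346984786
```

Request:
{"api": "carry_out", "payload": {"series": [[[0,0,0,0,0,0],[0,0,0,0,0,0],[0,0,0,0,0,0]]], "hand": 0.4}}

```text
clock: 24.18
tool_pos: [0.5846, -0.0505, 0.0805]
orientation: [-23.5, 89.9, -24.7]
force: [1.4, -0.4, 8.7]
opening: 0.026
```

Request:
{"api": "carry_out", "payload": {"series": [[[-2,0,0,0,0,0],[-5,0,0,0,0,0],[-10,0,0,0,0,0],[-20,0,0,0,0,0],[-35,0,0,0,0,0],[-55,0,0,0,0,0],[-80,0,0,0,0,0],[-110,0,0,0,0,0],[-130,0,0,0,0,0],[-130,0,0,0,0,0]]]}}

```text
clock: 25.42
tool_pos: [0.585, -0.0499, 0.2125]
orientation: [9.6, 89.8, 8.5]
force: [-0.0, -0.1, 0.7]
opening: 0.0263
```

```bash
python3 st.py; python3 look.py m12;  python3 - <<'E'
from h import *; from plant import *
import cv2
s=snapshot('wrist');cv2.imwrite('pics/w12.png',s['color'][:,:,::-1])
E
```

```text
25.425 yaz 88.86 [ 0.585  -0.0499  0.2125] F [-0.  -0.1  0.7] M [ 0.04 -0.17  0.03] Ftool [-0.7 -0.1 -0. ] down [ 4.3e-03  6.0e-04 -1.0e+00] q6 -105.35631114611603 0.02626715295586631
25.425 [  14.2   11.6   -9.6    0.   -68.6 -105.4] [ 0.58500976 -0.04991794  0.21253149] [-0.  -0.1  0.7] [ 0.04 -0.17  0.03] 0.02626715295586631
```

View pics/m12.png

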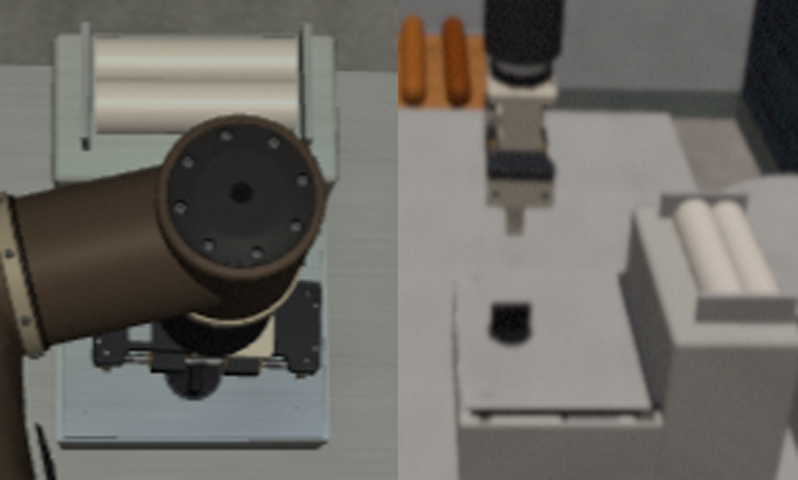

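View pics/w12.png

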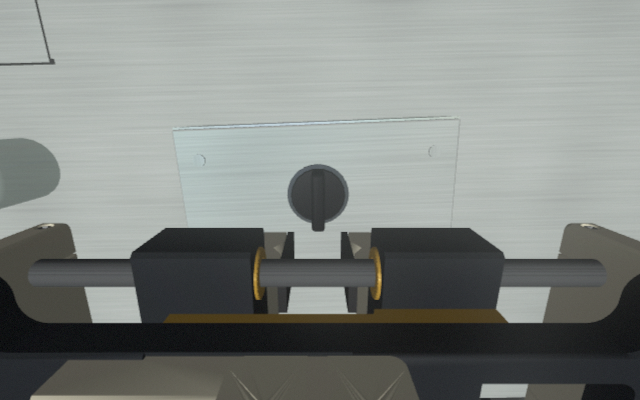

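```bash
python3 - <<'E'
from plant import *
import cv2
for n in('top','side'): cv2.imwrite(f'pics/end_{n}.png',snapshot(n)['color'][:,:,::-1])
import numpy as np
for n,b in(('top',[(240,310,100,170),(180,215,435,475),(235,280,420,475)]),('side',[(140,168,245,292),(280,335,315,355),(290,340,235,295)])):
    A=cv2.imread(f'pics/{n}0.png').astype(float);B=cv2.imread(f'pics/end_{n}.png').astype(float)
    print(n,[abs(A-B)[y0:y1,x0:x1].mean().round(2) for y0,y1,x0,x1 in b])
close_job()
E
```

```text
top [np.float64(16.73), np.float64(19.9), np.float64(20.32)]
side [np.float64(1.69), np.float64(1.62), np.float64(1.64)]
the job is handed in; nothing more can be done
```

The hatch is shut and latched, and the job was handed in at about 25.5 s of the 69 s allowed.

**How it went:** I swung the hatch down with closed fingertips on its front edge. Then I straddled the wing with the fingertips on the disc and pressed. The frame edge met the hatch at about 8–12 N. I gripped the wing and turned it clockwise at mostly 13–18 N, until the turning moment rose from 0.1 to 0.74 N m at about 92°, which is the stop. I eased off, opened the fingers and lifted straight up.

**Last checks:**
- With the robot clear, the side picture shows the hatch still down at its pressed level.
- The wrist picture shows the wing square to the front edge.
- Measured force was about zero once clear.
- In the side view, the three bystanders match the first picture to within noise.

**What disagreed:**
- **Fingertip position:** the real fingertips ended about 27 mm short of the reported TCP, by both the pictures and contact. I corrected for this and went by feel.
- **Press force:** it touched 21.7 N for an instant before the turn and about 18.5 N during it, above the advised 14–18 N. I estimate the load on the frame edge at about 10 N, under the 18 N limit.
- **Top camera:** the same before-and-after comparison showed large brightness differences around the bystanders (about 17–20 grey levels). I took this for an exposure or lighting change but did not check further.

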